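# Stand the long timber sample in the inspection holder

### The job

The longest of the three standing timber samples is next to be examined. Pick it up and stand it upright in the square steel holder, fully down on the holder's floor, and let go. Leave the two shorter samples standing where they are.

Things in the scene. Friction and masses are not known exactly. Their poses are not given: they have to be found in the camera images.
- long_sample_mid (a point): centre (half-way up) of the longest of the three glued-timber samples: a plain pale wooden block, 40 x 40 mm square in section and 110 mm tall, standing upright on the table (55 mm below this point); z runs up its length, x and y are square to its side faces. About 60 to 120 g. It can be gripped across either pair of side faces; gripping 20 to 35 mm above this point keeps a gripper's body clear of its top.
- medium_sample_mid (a point): centre (half-way up) of the middle of the three glued-timber samples: a plain pale wooden block, 40 x 40 mm square in section and 80 mm tall, standing upright on the table (40 mm below this point); z runs up its length, x and y are square to its side faces. To be left alone.
- short_sample_mid (a point): centre (half-way up) of the shortest of the three glued-timber samples: a plain pale wooden block, 40 x 40 mm square in section and 60 mm tall, standing upright on the table (30 mm below this point); z runs up its length, x and y are square to its side faces. To be left alone.
- holder_floor (a point): centre of the floor of the steel holder, 8 mm above the table: a square pocket open at the top, 60 x 60 mm inside, with 5 mm walls that rise 40 mm above this floor, on a 100 x 100 x 8 mm base plate fixed to the table; z is up, x and y are square to the pocket's walls.

How it is judged (in metres and radians):
At the end, for the whole second after the job is handed in: The long sample stands in the holder: its centre within 18 mm of the holder's axis seen from above and 45 to 61 mm above its floor (55 mm when fully down), upright within 10 degrees. The medium and short samples stand upright within 10 degrees, each within 40 mm of where it started (horizontal distance between long_sample_mid and holder_floor below 0.018 m and z of long_sample_mid in the frame of holder_floor between 0.045 and 0.061 m and angle between the z axis of long_sample_mid and the z axis of holder_floor, either way round below 0.17 rad and not (distance of medium_sample_mid from where it was at the start of the episode above 0.04 m) and not (distance of short_sample_mid from where it was at the start of the episode above 0.04 m) and angle between each of medium_sample_mid, short_sample_mid's own z axis and vertical below 0.17 rad); the robot touches nothing.
It fails at once if the medium or the short sample is moved by more than 40 mm (distance of any of medium_sample_mid, short_sample_mid from where it was at the start of the episode above 0.04 m).
It also fails if it takes over 38 s, if anything falls off the work surface, if the arm or the gripper's body presses on something with over 40 N, if the wrist force passes 120 N, or if a joint passes its speed limit or range.

### The arm

A 6-joint arm with a two-finger parallel gripper is mounted at the origin on the work surface. World frame = base frame: x ahead of the robot, y to its left, z up, the work surface at z = 0. Lengths are in mm, angles in rad, forces in N, time in s.
With the tool pointing down it reaches from about 275 to 975 mm from the base axis. Payload 8.4 kg.
Tool frame: the origin (TCP) lies midway between the tips of the shut fingers; the grasp point (between the pads) lies 19 mm behind it (bot.grasp_offset is the distance from the TCP to the grasp point, in mm); z points along the fingers, y is the direction in which the jaws open and shut (so a half turn about z gives the same grasp; the last joint's range is limited). The gripper opens to 92 mm and grips with 3 to 60 N. Pads are 20 mm wide; open, the fingers measure 128 mm over their backs; the gripper's body (75 mm by 189 mm) begins 69 mm behind the grasp point.
Start: joints at [-1.154, 0.353, 1.633, -0, 1.155, -0.002], TCP at [254.164, -570.989, 214.583] pointing down, gripper open.
Joint ranges: [-2.63, 2.63], [-0.92, 2.1], [0.06, 2.66], [-1.3, 4.44], [0, 2.69], [-3.02, 3.02]. Speed limits (rad/s): [2.22, 2.22, 2.79, 3.14, 3.14, 3.14].

### API

Orientations are given as a rotation vector (axis times angle).
In Python, from bench import bot gives the robot as it stands. The module is installed in compiled form; this text tells all that it offers.
- The arm moves only by the tool jog_arm, never from a script. Its argument "rows" is a list of rows, each an object of numbers: "dx", "dy", "dz": the shift along the tool's x, y, z in mm; "ax", "ay", "az": the turn, a rotation vector about the tool's x, y, z in degrees; "fingers": the opening, from 0 (shut) to 1 (fully open). A call has 1 to 8 rows; each row shifts and turns the commanded pose from where the row before left it, along the tool's axes as they then stand; what a row does not reach is not made up. A row lasts 1/12 s, in which the tool goes at most 41.7 mm and 7.16 degrees, less where a joint would pass 70% of its speed; a pose out of reach is approached as far as the arm can. A call is refused whole if a number of a shift passes 41.7 or a number of a turn 7.16, either way. A call with a gripper value outside its range is refused whole. The fingers move at their own pace and stop on an object; "newtons" is the grip in N (left out, the last holds). Time passes only in rows, so rows that do not move let the fingers close. It gives the time, the measured TCP pose, the force and the opening at its end, in the units of the state.
- bot.get_state(): the state, without advancing time (a new reading comes with each control period).
- bot.read_camera(name): name is "side" or "top"; returns a dict with "color" (480x640x3 uint8, red, green, blue), "z_map" (480x640 float32, mm along the optical axis (not along the pixel's ray), 0 where there is no reading), "intrinsics" (3x3 intrinsics, pixels), "R" (3x3) and "t" (3): a world point X has camera coordinates R X + t. Camera axes: x right, y down, z forward; pixel columns grow to the right and rows downward; lengths in mm; the calibration is good to about 2 mm. A picture is of the moment at which its call begins.
- bot.job_done(): hands the job in, once; it reports no verdict.
The state is a dict: "t": time; "joints": joint angles; "qvel": joint speeds; "tau": joint torques, N m; "ee_pos": TCP position; "eef_rot": TCP orientation; "force": force on the tool from outside, world axes, zero at the start; "moment": the same for the moment, N m; "width": finger opening in mm.
Only numpy, scipy, OpenCV 4.12 (cv2) and the standard library are available. Lean on these libraries where they do the work, as an engineer would, in place of code of your own. Each camera call takes 0.05 s, during which the arm holds its last target.

## Working session

There is one attempt and no reset: what is moved stays moved. The work goes in short steps, Python scripts to look and compute and a tool call to move; the robot and the scene stay as the last step left them, time stands still between calls to the robot, and variables do not carry over. Pictures are saved under pics/ and viewed, and the job is handed in when it is done.

Besides the shell and the picture viewer there is one more tool, called after "Emit:" in YAML: its name, and indented under it one key for each argument. jog_arm: Moves the arm, as the interface text tells. Its arguments: {"type":"object","properties":{"rows":{"type":"array"},"newtons":{"type":"number"}},"required":["rows"]}

```bash
mkdir -p pics
cat > h.py <<'E'
import numpy as np,cv2
from bench import bot
def grab(n):
    out={}
    for c in ("top","side"):
        d=bot.read_camera(c); out[c]=d
        cv2.imwrite(f"pics/{c}_{n}.png",cv2.cvtColor(d["color"],cv2.COLOR_RGB2BGR))
        np.savez(f"{c}_{n}.npz",**d)
    return out
def pts(d):
    K=np.array(d["intrinsics"]);z=d["z_map"].astype(float)
    v,u=np.mgrid[:z.shape[0],:z.shape[1]]
    P=np.stack([(u-K[0,2])/K[0,0]*z,(v-K[1,2])/K[1,1]*z,z],-1)
    return (P-np.array(d["t"]))@np.array(d["R"])
E
python3 - <<'E'
from h import *
o=grab(0);s=bot.get_state();print(s)
for c in o: d=o[c];print(c,d["intrinsics"],d["R"],d["t"],-np.array(d["R"]).T@d["t"])
E
```

```text
{'t': 0.1, 'joints': array([-1.15437024e+00,  3.53583761e-01,  1.63405601e+00,  2.63773996e-06,
        1.15516576e+00, -2.42548877e-03]), 'qvel': array([-0.00040619, -0.00213728,  0.00022687, -0.00083297,  0.00172137,
       -0.00061911]), 'tau': array([-2.87750954e-04, -5.94903874e+01, -3.34929085e+01,  6.98210648e-02,
        1.82559073e-02, -3.43358852e-05]), 'ee_pos': array([ 254.00540597, -570.58207247,  213.93731702]), 'eef_rot': array([-3.07178907e+00, -6.52883150e-01,  3.87707607e-04]), 'force': array([0.59749785, 0.06930004, 1.14719023]), 'moment': array([ 0.01482015, -0.00434184, -0.06216507]), 'width': 91.89842815620676}
top [[478.87345189   0.         321.29796855]
 [  0.         478.87345189 240.19529318]
 [  0.           0.           1.        ]] [[-0.06156741 -0.99808148 -0.00654257]
 [-0.96988331  0.0613731  -0.23571109]
 [ 0.23566041 -0.00816659 -0.97180115]] [ 39.86960267 543.90194146 788.34813293] [344.19363665  12.85027564 894.58219116]
side [[441.38640724   0.         321.49900905]
 [  0.         441.38640724 232.29006526]
 [  0.           0.           1.        ]] [[ 0.94339894 -0.33111982  0.01892391]
 [-0.19963579 -0.61249763 -0.76484783]
 [ 0.26484712  0.71777874 -0.64393297]] [-526.65078497  166.0264103   641.75148517] [ 360.02056784 -533.32930394  550.19617523]
```

View pics/top_0.png

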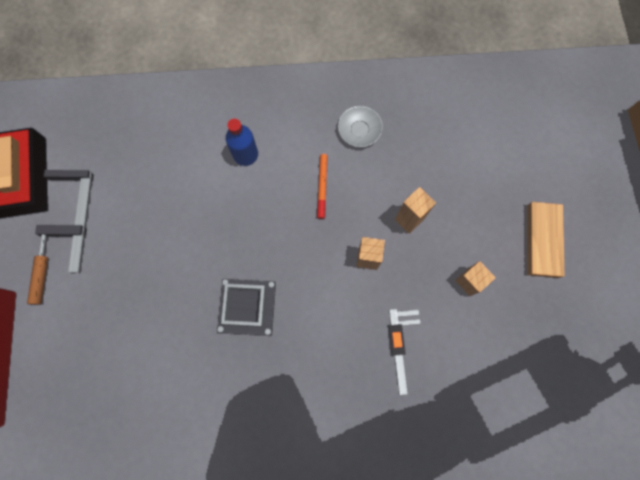

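View pics/side_0.png

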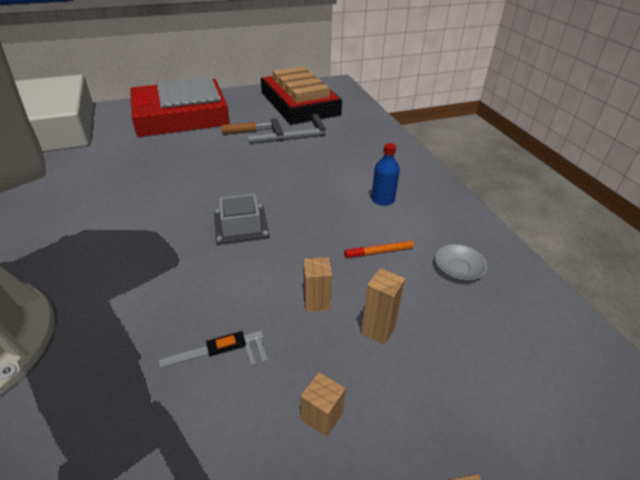

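The top view shows three blocks with top faces at about (420,202), (372,250) and (480,277), and the holder at (243,306). In the side view the block at (383,305) is clearly the tallest. Next I'll measure them.

Run:
```python
from h import *
d=dict(np.load("top_0.npz"));P=pts(d);im=d["color"]
print("table z",np.median(P[300:360,300:360,2]))
hsv=cv2.cvtColor(im,cv2.COLOR_RGB2HSV)
wood=((hsv[...,0]>8)&(hsv[...,0]<25)&(hsv[...,1]>80)).astype(np.uint8)
for n,(u,v) in dict(long=(420,202),med=(372,250),short=(480,277)).items():
    z=np.median(P[v-3:v+4,u-3:u+4,2])
    m=(abs(P[...,2]-z)<6); yy,xx=np.mgrid[:480,:640]; m&=(abs(xx-u)<35)&(abs(yy-v)<35)
    q=P[m]; r=cv2.minAreaRect(q[:,:2].astype(np.float32)); print(n,"topz",z,m.sum(),r,q[:,:2].mean(0))
    # colour top-face: hue mask bright side
    print(cv2.boxPoints(r).round(1).tolist())
# holder
sub=P[265:350,205:290]; 
for lo,hi in ((4,14),(40,56)):
    m=(sub[...,2]>lo)&(sub[...,2]<hi);q=sub[m];print("holder",lo,m.sum(),cv2.minAreaRect(q[:,:2].astype(np.float32)),q.mean(0))
ds=dict(np.load("side_0.npz"));Q=pts(ds)
for n,(u,v) in dict(long=(386,282),med=(318,266),short=(324,388)).items():
    z=np.median(Q[v-2:v+3,u-2:u+3,2]);m=(abs(Q[...,2]-z)<5); yy,xx=np.mgrid[:480,:640]; m&=(abs(xx-u)<28)&(abs(yy-v)<28)
    q=Q[m];print("side",n,z,m.sum(),cv2.minAreaRect(q[:,:2].astype(np.float32)))
sub=Q[185:245,205:275]
for lo,hi in ((4,14),(40,56)):
    m=(sub[...,2]>lo)&(sub[...,2]<hi);q=sub[m];print("holder",lo,m.sum(),cv2.minAreaRect(q[:,:2].astype(np.float32)))
cv2.imwrite("pics/crop0.png",cv2.cvtColor(cv2.resize(im[180:350,200:510],None,fx=2.5,fy=2.5,interpolation=cv2.INTER_CUBIC),cv2.COLOR_RGB2BGR))
```

```text
table z 0.5393860649780915
long topz 110.47462157851017 545 ((590.7286987304688, -166.2947540283203), (40.237125396728516, 42.19055938720703), 39.177730560302734) [ 589.84107156 -165.48873733]
[[561.7999877929688, -162.6999969482422], [588.5, -195.39999389648438], [619.7000122070312, -169.89999389648438], [593.0, -137.1999969482422]]
med topz 80.36654373398326 528 ((519.6614379882812, -80.69145202636719), (40.08669662475586, 40.189720153808594), 77.91524505615234) [519.21996197 -80.42197971]
[[495.79998779296875, -96.0999984741211], [535.0999755859375, -104.5], [543.5, -65.30000305175781], [504.20001220703125, -56.900001525878906]]
short topz 60.74445285150853 536 ((463.47784423828125, -267.03851318359375), (39.96601104736328, 40.552589416503906), 37.26929473876953) [ 463.14449021 -266.75733499]
[[435.29998779296875, -263.0], [459.8999938964844, -295.29998779296875], [491.70001220703125, -271.1000061035156], [467.1000061035156, -238.8000030517578]]
holder 4 2224 ((443.6407775878906, 150.99012756347656), (156.9178466796875, 153.35360717773438), 87.1619644165039) [439.42333063 148.82724879   8.70190363]
holder 40 508 ((441.82574462890625, 151.374755859375), (71.3388442993164, 70.28178405761719), 83.33334350585938) [441.99654677 151.79161917  47.8578524 ]
side long 108.4347455902067 677 ((591.3899536132812, -167.7862091064453), (41.335693359375, 40.231971740722656), 39.470767974853516)
side med 78.366168080445 542 ((520.6085205078125, -82.73924255371094), (42.282989501953125, 40.227230072021484), 77.9767837524414)
side short 58.49974538044491 1069 ((464.2581787109375, -268.6544494628906), (41.203163146972656, 40.607933044433594), 36.749351501464844)
holder 4 970 ((442.77362060546875, 149.2781219482422), (103.0957260131836, 99.7078857421875), 83.4970474243164)
holder 40 410 ((442.8630065917969, 149.853271484375), (73.62664031982422, 69.9459228515625), 83.57762145996094)
```

View pics/crop0.png

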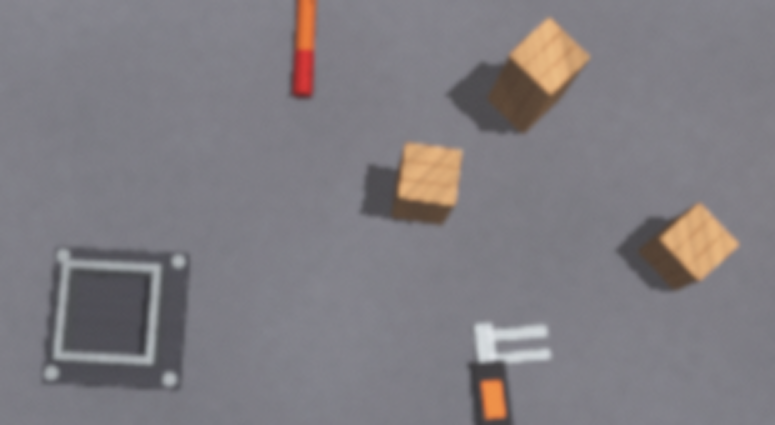

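Long sample: about (591,-167), faces at 39.3° and -50.7°. Holder: about (442.3,150.5), yaw about -6.6°. Medium sample lies along the -50° side, so I'll grip with the jaws along 39.3°. I'll translate first.

Emit:
jog_arm:
  rows:
    - {"dx": 29.5,"dy": -14.5}
    - {"dx": 29.5,"dy": -14.5}
    - {"dx": 29.5,"dy": -14.5}
    - {"dx": 29.5,"dy": -14.5}
    - {"dx": 29.5,"dy": -14.5}
    - {"dx": 29.5,"dy": -14.5}
    - {"dx": 29.5,"dy": -14.5}
    - {"dx": 29.5,"dy": -14.5}
  newtons: 25

```text
schema error: expected keys dx, dy, dz, ax, ay, az, fingers
```

Emit:
jog_arm:
  rows:
    - {"dx": 29.5,"dy": -14.5}
    - {"dx": 29.5,"dy": -14.5}
    - {"dx": 29.5,"dy": -14.5}
    - {"dx": 29.5,"dy": -14.5}
    - {"dx": 29.5,"dy": -14.5}
    - {"dx": 29.5,"dy": -14.5}
    - {"dx": 29.5,"dy": -14.5}
    - {"dx": 29.5,"dy": -14.5}

```text
schema error: expected keys dx, dy, dz, ax, ay, az, fingers
```

Emit:
jog_arm:
  rows:
    - {"az": -7}
    - {"az": -7}
    - {"az": -7}
    - {"az": -7}
    - {"az": -7}
    - {"az": -7}
    - {"az": -7}
    - {"az": -7}

```text
schema error: expected keys dx, dy, dz, ax, ay, az, fingers
```

Emit:
jog_arm:
  rows:
    - {"az": -7}
    - {"az": -7}
    - {"az": -7}
    - {"az": -7}
    - {"az": -7}
    - {"az": -7}
    - {"az": -7}
    - {}

```text
schema error: expected keys dx, dy, dz, ax, ay, az, fingers
```

All keys are needed in every row.

Emit:
jog_arm:
  rows:
    - {"dx": 29.5,"dy": -14.5,"dz": 0,"ax": 0,"ay": 0,"az": 0,"fingers": 1}
    - {"dx": 29.5,"dy": -14.5,"dz": 0,"ax": 0,"ay": 0,"az": 0,"fingers": 1}
    - {"dx": 29.5,"dy": -14.5,"dz": 0,"ax": 0,"ay": 0,"az": 0,"fingers": 1}
    - {"dx": 29.5,"dy": -14.5,"dz": 0,"ax": 0,"ay": 0,"az": 0,"fingers": 1}
    - {"dx": 29.5,"dy": -14.5,"dz": 0,"ax": 0,"ay": 0,"az": 0,"fingers": 1}
    - {"dx": 29.5,"dy": -14.5,"dz": 0,"ax": 0,"ay": 0,"az": 0,"fingers": 1}
    - {"dx": 29.5,"dy": -14.5,"dz": 0,"ax": 0,"ay": 0,"az": 0,"fingers": 1}
    - {"dx": 29.5,"dy": -14.5,"dz": 0,"ax": 0,"ay": 0,"az": 0,"fingers": 1}
  newtons: 25

```text
t: 0.77
ee_pos: [423.2, -367.5, 214.4]
eef_rot: [-3.073, -0.653, 0.0]
force: [0.3, -0.2, -0.1]
width: 92.1
```

Emit:
jog_arm:
  rows:
    - {"dx": 29.5,"dy": -14.5,"dz": 0,"ax": 0,"ay": 0,"az": 0,"fingers": 1}
    - {"dx": 29.5,"dy": -14.5,"dz": 0,"ax": 0,"ay": 0,"az": 0,"fingers": 1}
    - {"dx": 29.5,"dy": -14.5,"dz": 0,"ax": 0,"ay": 0,"az": 0,"fingers": 1}
    - {"dx": 29.5,"dy": -14.5,"dz": 0,"ax": 0,"ay": 0,"az": 0,"fingers": 1}
    - {"dx": 29.5,"dy": -14.5,"dz": 0,"ax": 0,"ay": 0,"az": 0,"fingers": 1}
    - {"dx": 29.5,"dy": -14.5,"dz": 0,"ax": 0,"ay": 0,"az": 0,"fingers": 1}
    - {"dx": 29.5,"dy": -14.5,"dz": 0,"ax": 0,"ay": 0,"az": 0,"fingers": 1}
    - {"dx": 29.5,"dy": -14.5,"dz": 0,"ax": 0,"ay": 0,"az": 0,"fingers": 1}

```text
t: 1.43
ee_pos: [591.6, -165.6, 214.3]
eef_rot: [-3.073, -0.653, 0.001]
force: [1.0, -0.3, -0.3]
width: 91.6
```

Emit:
jog_arm:
  rows:
    - {"dx": 0,"dy": 0,"dz": 0,"ax": 0,"ay": 0,"az": -7,"fingers": 1}
    - {"dx": 0,"dy": 0,"dz": 0,"ax": 0,"ay": 0,"az": -7,"fingers": 1}
    - {"dx": 0,"dy": 0,"dz": 0,"ax": 0,"ay": 0,"az": -7,"fingers": 1}
    - {"dx": 0,"dy": 0,"dz": 0,"ax": 0,"ay": 0,"az": -7,"fingers": 1}
    - {"dx": 0,"dy": 0,"dz": 0,"ax": 0,"ay": 0,"az": -7,"fingers": 1}
    - {"dx": 0,"dy": 0,"dz": 0,"ax": 0,"ay": 0,"az": -7,"fingers": 1}
    - {"dx": 0,"dy": 0,"dz": 0,"ax": 0,"ay": 0,"az": -7,"fingers": 1}
    - {"dx": 0,"dy": 0,"dz": 0,"ax": 0,"ay": 0,"az": -7,"fingers": 1}

```text
t: 2.1
ee_pos: [590.7, -167.0, 214.2]
eef_rot: [-2.4, -2.026, 0.001]
force: [0.2, 1.1, 0.1]
width: 91.9
```

Emit:
jog_arm:
  rows:
    - {"dx": 0,"dy": 0,"dz": 0,"ax": 0,"ay": 0,"az": -7,"fingers": 1}
    - {"dx": 0,"dy": 0,"dz": 0,"ax": 0,"ay": 0,"az": -7,"fingers": 1}
    - {"dx": 0,"dy": 0,"dz": 0,"ax": 0,"ay": 0,"az": -7,"fingers": 1}
    - {"dx": 0,"dy": 0,"dz": 0,"ax": 0,"ay": 0,"az": -7,"fingers": 1}
    - {"dx": 0,"dy": 0,"dz": 0,"ax": 0,"ay": 0,"az": -7,"fingers": 1}
    - {"dx": 0,"dy": 0,"dz": 0,"ax": 0,"ay": 0,"az": -7,"fingers": 1}
    - {"dx": 0,"dy": 0,"dz": 0,"ax": 0,"ay": 0,"az": -7,"fingers": 1}
    - {"dx": 0,"dy": 0,"dz": 0,"ax": 0,"ay": 0,"az": 0,"fingers": 1}

```text
t: 2.77
ee_pos: [590.7, -167.0, 214.2]
eef_rot: [-1.344, -2.839, 0.0]
force: [0.1, 0.8, 0.8]
width: 92.3
```

```bash
cat >> h.py <<'E'
from scipy.spatial.transform import Rotation as Ro
def rel(target,yaw_y):
    s=bot.get_state();R=Ro.from_rotvec(s["eef_rot"]).as_matrix()
    d=R.T@(np.array(target)-s["ee_pos"])
    y=np.degrees(np.arctan2(R[1,1],R[0,1]));print("t",s["t"],"pos",s["ee_pos"].round(1),"tilt",np.degrees(np.arccos(-R[2,2])).round(2),"yaw_y",y.round(1),"w",s["width"],"F",s["force"].round(1),"j",s["joints"].round(2))
    print("tool delta",d.round(1),"az",-(((yaw_y-y)+90)%180-90))
E
python3 -c "
from h import *
rel([590.8,-166.9,61],39.3)"
```

```text
t 2.7667 pos [ 590.7 -167.   214.2] tilt 0.05 yaw_y 39.3 w 92.26481737576779 F [0.1 0.8 0.8] j [-0.28  0.34  1.66 -0.    1.15 -0.96]
tool delta [ -0.    0.2 153.2] az 0.02324870302086879
```

Emit:
jog_arm:
  rows:
    - {"dx": 0,"dy": 0,"dz": 22,"ax": 0,"ay": 0,"az": 0,"fingers": 1}
    - {"dx": 0,"dy": 0,"dz": 22,"ax": 0,"ay": 0,"az": 0,"fingers": 1}
    - {"dx": 0,"dy": 0,"dz": 22,"ax": 0,"ay": 0,"az": 0,"fingers": 1}
    - {"dx": 0,"dy": 0,"dz": 22,"ax": 0,"ay": 0,"az": 0,"fingers": 1}
    - {"dx": 0,"dy": 0,"dz": 22,"ax": 0,"ay": 0,"az": 0,"fingers": 1}
    - {"dx": 0,"dy": 0,"dz": 22,"ax": 0,"ay": 0,"az": 0,"fingers": 1}
    - {"dx": 0,"dy": 0,"dz": 15,"ax": 0,"ay": 0,"az": 0,"fingers": 1}
    - {"dx": 0,"dy": 0,"dz": 6,"ax": 0,"ay": 0,"az": 0,"fingers": 1}

```text
t: 3.43
ee_pos: [589.4, -166.6, 59.0]
eef_rot: [-1.357, -2.829, 0.001]
force: [-0.9, -0.5, -0.7]
width: 91.8
```

Emit:
jog_arm:
  rows:
    - {"dx": 0,"dy": 0,"dz": 0,"ax": 0,"ay": 0,"az": 0,"fingers": 1}
    - {"dx": 0,"dy": 0,"dz": 0,"ax": 0,"ay": 0,"az": 0,"fingers": 0.6}
    - {"dx": 0,"dy": 0,"dz": 0,"ax": 0,"ay": 0,"az": 0,"fingers": 0.5}
    - {"dx": 0,"dy": 0,"dz": 0,"ax": 0,"ay": 0,"az": 0,"fingers": 0.3}
    - {"dx": 0,"dy": 0,"dz": 0,"ax": 0,"ay": 0,"az": 0,"fingers": 0.2}
    - {"dx": 0,"dy": 0,"dz": 0,"ax": 0,"ay": 0,"az": 0,"fingers": 0.2}
    - {"dx": 0,"dy": 0,"dz": 0,"ax": 0,"ay": 0,"az": 0,"fingers": 0.2}
    - {"dx": 0,"dy": 0,"dz": 0,"ax": 0,"ay": 0,"az": 0,"fingers": 0.2}
  newtons: 25

```text
t: 4.1
ee_pos: [591.2, -167.1, 61.9]
eef_rot: [1.353, 2.835, 0.0]
force: [-0.1, 0.4, 0.1]
width: 47.2
```

```bash
python3 -c "
from h import *
rel([590.8,-166.9,61],39.3)
grab(1)"
```

```text
t 4.1 pos [ 591.2 -167.1   61.9] tilt 0.02 yaw_y 39.0 w 47.213178950191995 F [-0.1  0.4  0.1] j [-0.28  0.51  1.77  0.    0.86 -0.96]
tool delta [ 0.4 -0.1  0.9] az -0.3079883661139462
```

View pics/side_1.png

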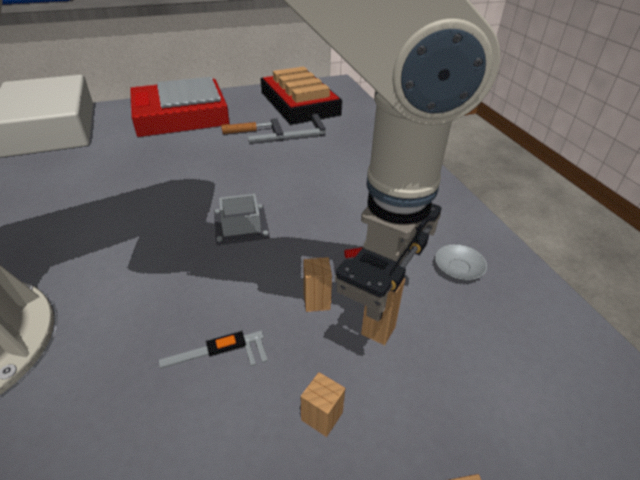

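The picture shows the fingers around the upper part of the long block at (383,305), still closing, with the medium block clear at (318,285). Keep closing.

Emit:
jog_arm:
  rows:
    - {"dx": 0,"dy": 0,"dz": 0,"ax": 0,"ay": 0,"az": 0,"fingers": 0.2}
    - {"dx": 0,"dy": 0,"dz": 0,"ax": 0,"ay": 0,"az": 0,"fingers": 0.2}
    - {"dx": 0,"dy": 0,"dz": 0,"ax": 0,"ay": 0,"az": 0,"fingers": 0.2}
    - {"dx": 0,"dy": 0,"dz": 0,"ax": 0,"ay": 0,"az": 0,"fingers": 0.2}
    - {"dx": 0,"dy": 0,"dz": 0,"ax": 0,"ay": 0,"az": 0,"fingers": 0.2}

```text
t: 4.62
ee_pos: [591.1, -167.1, 61.7]
eef_rot: [1.353, 2.835, -0.0]
force: [-0.3, 0.5, 3.1]
width: 39.8
```

Emit:
jog_arm:
  rows:
    - {"dx": 0,"dy": 0,"dz": -4,"ax": 0,"ay": 0,"az": 0,"fingers": 0.2}
    - {"dx": 0,"dy": 0,"dz": -10,"ax": 0,"ay": 0,"az": 0,"fingers": 0.2}
    - {"dx": 0,"dy": 0,"dz": -20,"ax": 0,"ay": 0,"az": 0,"fingers": 0.2}
    - {"dx": 0,"dy": 0,"dz": -24,"ax": 0,"ay": 0,"az": 0,"fingers": 0.2}
    - {"dx": 0,"dy": 0,"dz": -24,"ax": 0,"ay": 0,"az": 0,"fingers": 0.2}
    - {"dx": 0,"dy": 0,"dz": -24,"ax": 0,"ay": 0,"az": 0,"fingers": 0.2}
    - {"dx": 0,"dy": 0,"dz": -14,"ax": 0,"ay": 0,"az": 0,"fingers": 0.2}
    - {"dx": 0,"dy": 0,"dz": -5,"ax": 0,"ay": 0,"az": 0,"fingers": 0.2}

```text
t: 5.28
ee_pos: [592.4, -167.5, 190.1]
eef_rot: [1.351, 2.831, 0.001]
force: [0.7, -0.2, -1.7]
width: 39.8
```

```bash
python3 -c "
from h import *
rel([442.3,150.5,190],83.4)
grab(2)"
```

```text
t 5.2833 pos [ 592.4 -167.5  190.1] tilt 0.26 yaw_y 39.0 w 39.82423267183329 F [ 0.7 -0.2 -1.7] j [-0.28  0.36  1.68 -0.    1.1  -0.96]
tool delta [341.6  83.4  -0.9] az -44.40419171502725
```

View pics/side_2.png

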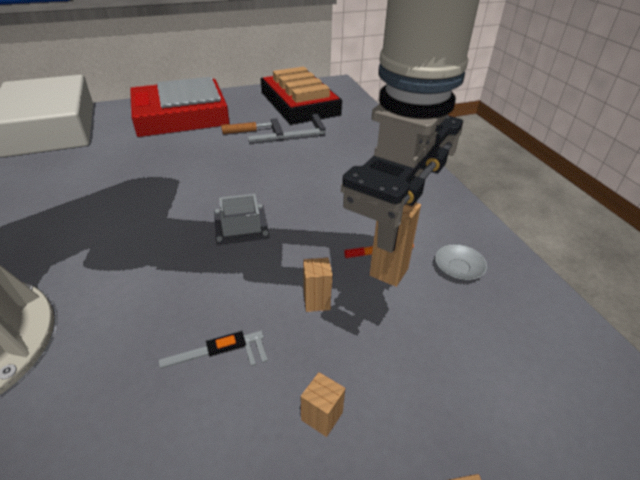

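The block is held with a 39.8 mm opening and lifted upright, its bottom clear of the medium block's top at (318,265). Carrying it to the holder.

Emit:
jog_arm:
  rows:
    - {"dx": 10,"dy": 2.4,"dz": 0,"ax": 0,"ay": 0,"az": 0,"fingers": 0.2}
    - {"dx": 20,"dy": 4.9,"dz": 0,"ax": 0,"ay": 0,"az": 0,"fingers": 0.2}
    - {"dx": 24,"dy": 5.9,"dz": 0,"ax": 0,"ay": 0,"az": 0,"fingers": 0.2}
    - {"dx": 24,"dy": 5.9,"dz": 0,"ax": 0,"ay": 0,"az": 0,"fingers": 0.2}
    - {"dx": 24,"dy": 5.9,"dz": 0,"ax": 0,"ay": 0,"az": 0,"fingers": 0.2}
    - {"dx": 24,"dy": 5.9,"dz": 0,"ax": 0,"ay": 0,"az": 0,"fingers": 0.2}
    - {"dx": 24,"dy": 5.9,"dz": 0,"ax": 0,"ay": 0,"az": 0,"fingers": 0.2}
    - {"dx": 24,"dy": 5.9,"dz": 0,"ax": 0,"ay": 0,"az": 0,"fingers": 0.2}

```text
t: 6.05
ee_pos: [512.5, -3.5, 185.0]
eef_rot: [-1.352, -2.833, 0.002]
force: [0.2, 0.8, -1.7]
width: 40.3
```

Emit:
jog_arm:
  rows:
    - {"dx": 24,"dy": 5.9,"dz": 0,"ax": 0,"ay": 0,"az": 0,"fingers": 0.2}
    - {"dx": 24,"dy": 5.9,"dz": 0,"ax": 0,"ay": 0,"az": 0,"fingers": 0.2}
    - {"dx": 24,"dy": 5.9,"dz": 0,"ax": 0,"ay": 0,"az": 0,"fingers": 0.2}
    - {"dx": 24,"dy": 5.9,"dz": 0,"ax": 0,"ay": 0,"az": 0,"fingers": 0.2}
    - {"dx": 24,"dy": 5.9,"dz": 0,"ax": 0,"ay": 0,"az": 0,"fingers": 0.2}
    - {"dx": 24,"dy": 5.9,"dz": 0,"ax": 0,"ay": 0,"az": 0,"fingers": 0.2}
    - {"dx": 16,"dy": 3.5,"dz": 0,"ax": 0,"ay": 0,"az": 0,"fingers": 0.2}
    - {"dx": 7,"dy": 2,"dz": 0,"ax": 0,"ay": 0,"az": 0,"fingers": 0.2}

```text
t: 6.72
ee_pos: [438.9, 152.0, 185.2]
eef_rot: [-1.349, -2.834, 0.003]
force: [0.1, 0.0, -1.0]
width: 40.2
```

Emit:
jog_arm:
  rows:
    - {"dx": 0,"dy": 0,"dz": 0,"ax": 0,"ay": 0,"az": -5,"fingers": 0.2}
    - {"dx": 0,"dy": 0,"dz": 0,"ax": 0,"ay": 0,"az": -6,"fingers": 0.2}
    - {"dx": 0,"dy": 0,"dz": 0,"ax": 0,"ay": 0,"az": -7,"fingers": 0.2}
    - {"dx": 0,"dy": 0,"dz": 0,"ax": 0,"ay": 0,"az": -7,"fingers": 0.2}
    - {"dx": 0,"dy": 0,"dz": 0,"ax": 0,"ay": 0,"az": -7,"fingers": 0.2}
    - {"dx": 0,"dy": 0,"dz": 0,"ax": 0,"ay": 0,"az": -7,"fingers": 0.2}
    - {"dx": 0,"dy": 0,"dz": 0,"ax": 0,"ay": 0,"az": -5,"fingers": 0.2}
    - {"dx": 0,"dy": 0,"dz": 0,"ax": 0,"ay": 0,"az": 0,"fingers": 0.2}

```text
t: 7.38
ee_pos: [440.7, 150.1, 185.7]
eef_rot: [-0.186, -3.134, 0.001]
force: [-0.4, -0.8, -2.2]
width: 39.8
```

```bash
python3 -c "
from h import *
rel([442.3,150.5,70],83.4)
grab(3)"
```

```text
t 7.3833 pos [440.7 150.1 185.7] tilt 0.11 yaw_y 83.2 w 39.821841924866916 F [-0.4 -0.8 -2.2] j [ 0.33  0.14  1.99 -0.    1.01 -1.13]
tool delta [ -1.7   0.7 115.7] az -0.18765951430521
```

View pics/side_3.png

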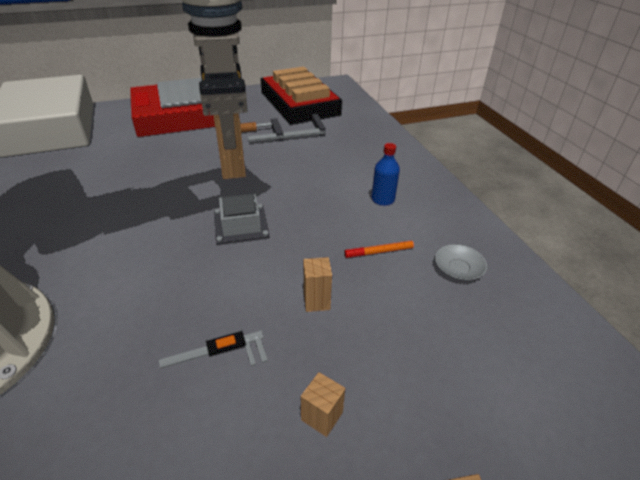

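View pics/top_3.png

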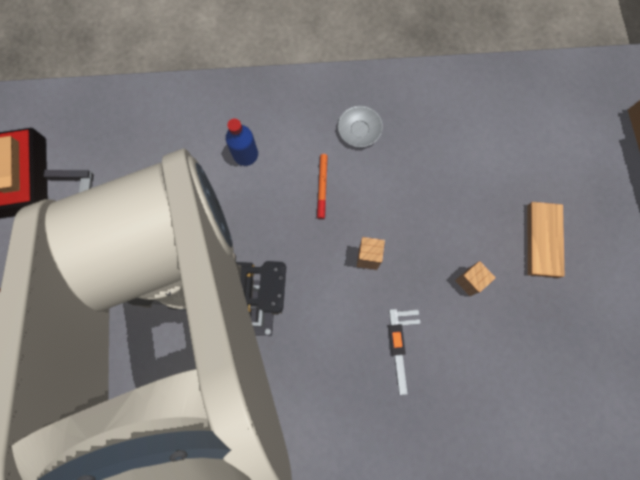

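Side view: the block hangs upright with its bottom near (233,178), just above the holder at (241,210). Medium and short blocks are unmoved. A quick depth check that the held block is straight, before lowering.

```bash
python3 -c "
from h import *
d=dict(np.load('side_3.npz'));P=pts(d);h=cv2.cvtColor(d['color'],cv2.COLOR_RGB2HSV)
yy,xx=np.mgrid[:480,:640]
m=(h[...,0]>5)&(h[...,0]<25)&(h[...,1]>80)&(xx>205)&(xx<255)&(yy>100)&(yy<185)&(abs(P[...,0]-441)<50)&(abs(P[...,1]-150)<50)
q=P[m];print(len(q),q[:,2].min())
for a,b in((115,135),(135,155),(155,175),(120,180)):
  s=q[(q[:,2]>a)&(q[:,2]<b)];print(a,len(s),s.min(0).round(1),s.max(0).round(1),np.median(s,0).round(1), cv2.minAreaRect(s[:,:2].astype(np.float32)))
"
```

```text
1081 122.73810387040452
115 132 [419.5 124.3 122.7] [458.7 134.7 134.9] [438.6 130.2 129.6] ((439.1793518066406, 130.10743713378906), (5.584620475769043, 39.119510650634766), 79.9628677368164)
135 231 [419.6 125.4 135.4] [458.4 134.3 154.9] [438.9 130.3 145.3] ((438.90777587890625, 129.94598388671875), (5.686985969543457, 39.277164459228516), 82.82223510742188)
155 243 [420.4 126.3 155. ] [458.2 134.8 175. ] [439.6 130.1 165.3] ((439.28277587890625, 130.6033172607422), (6.079425811767578, 38.172733306884766), 85.12723541259766)
120 666 [419.5 124.3 122.7] [458.7 134.8 179.8] [439.2 130.2 152.2] ((439.0173034667969, 130.002197265625), (6.691856384277344, 39.504966735839844), 82.1611557006836)
```

Face centre puts the block at (441.3,150), upright, bottom at about 123 mm. Lower with the small correction.

Emit:
jog_arm:
  rows:
    - {"dx": -1.5,"dy": 0.3,"dz": 8,"ax": 0,"ay": 0,"az": 0,"fingers": 0.2}
    - {"dx": 0,"dy": 0,"dz": 14,"ax": 0,"ay": 0,"az": 0,"fingers": 0.2}
    - {"dx": 0,"dy": 0,"dz": 16,"ax": 0,"ay": 0,"az": 0,"fingers": 0.2}
    - {"dx": 0,"dy": 0,"dz": 14,"ax": 0,"ay": 0,"az": 0,"fingers": 0.2}
    - {"dx": 0,"dy": 0,"dz": 10,"ax": 0,"ay": 0,"az": 0,"fingers": 0.2}
    - {"dx": 0,"dy": 0,"dz": 4,"ax": 0,"ay": 0,"az": 0,"fingers": 0.2}
    - {"dx": 0,"dy": 0,"dz": 0,"ax": 0,"ay": 0,"az": 0,"fingers": 0.2}

```text
t: 8.07
ee_pos: [442.3, 150.4, 119.5]
eef_rot: [-0.193, -3.134, 0.001]
force: [0.3, 0.4, -0.8]
width: 40.0
```

Emit:
jog_arm:
  rows:
    - {"dx": 0,"dy": 0,"dz": 6,"ax": 0,"ay": 0,"az": 0,"fingers": 0.2}
    - {"dx": 0,"dy": 0,"dz": 8,"ax": 0,"ay": 0,"az": 0,"fingers": 0.2}
    - {"dx": 0,"dy": 0,"dz": 8,"ax": 0,"ay": 0,"az": 0,"fingers": 0.2}
    - {"dx": 0,"dy": 0,"dz": 8,"ax": 0,"ay": 0,"az": 0,"fingers": 0.2}
    - {"dx": 0,"dy": 0,"dz": 6,"ax": 0,"ay": 0,"az": 0,"fingers": 0.2}
    - {"dx": 0,"dy": 0,"dz": 4,"ax": 0,"ay": 0,"az": 0,"fingers": 0.2}
    - {"dx": 0,"dy": 0,"dz": 0,"ax": 0,"ay": 0,"az": 0,"fingers": 0.2}

```text
t: 8.65
ee_pos: [442.4, 150.5, 79.6]
eef_rot: [-0.192, -3.134, 0.001]
force: [-0.5, -0.3, -1.5]
width: 40.1
```

```bash
python3 -c "
from h import *
rel([442.3,150.5,69.7],83.4)
grab(4)"
```

```text
t 8.65 pos [442.4 150.5  79.6] tilt 0.09 yaw_y 83.0 w 40.10518534584673 F [-0.5 -0.3 -1.5] j [ 0.32  0.3   2.08  0.    0.76 -1.12]
tool delta [0.  0.  9.9] az -0.4019083558200549
```

View pics/side_4.png

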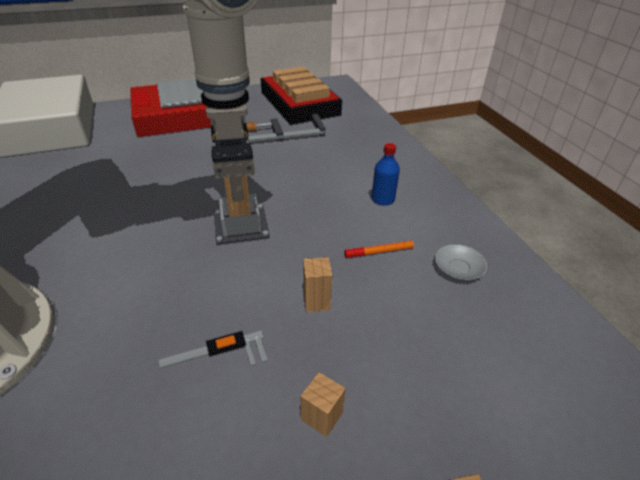

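The block is inside the holder at (238,200), with no contact force. Lowering the last 10 mm gently until the force shows the floor.

Emit:
jog_arm:
  rows:
    - {"dx": 0,"dy": 0,"dz": 3,"ax": 0,"ay": 0,"az": 0,"fingers": 0.2}
    - {"dx": 0,"dy": 0,"dz": 3,"ax": 0,"ay": 0,"az": 0,"fingers": 0.2}
    - {"dx": 0,"dy": 0,"dz": 2,"ax": 0,"ay": 0,"az": 0,"fingers": 0.2}
    - {"dx": 0,"dy": 0,"dz": 1,"ax": 0,"ay": 0,"az": 0,"fingers": 0.2}
    - {"dx": 0,"dy": 0,"dz": 0,"ax": 0,"ay": 0,"az": 0,"fingers": 0.2}

```text
t: 9.17
ee_pos: [442.8, 150.6, 71.4]
eef_rot: [-0.192, -3.135, 0.0]
force: [-0.3, -0.5, -0.8]
width: 39.9
```

Emit:
jog_arm:
  rows:
    - {"dx": 0,"dy": 0,"dz": 0.5,"ax": 0,"ay": 0,"az": 0,"fingers": 0.2}
    - {"dx": 0,"dy": 0,"dz": 0.5,"ax": 0,"ay": 0,"az": 0,"fingers": 0.2}
    - {"dx": 0,"dy": 0,"dz": 0,"ax": 0,"ay": 0,"az": 0,"fingers": 0.2}

```text
t: 9.42
ee_pos: [443.0, 150.7, 70.6]
eef_rot: [0.192, 3.136, 0.0]
force: [-0.1, 0.4, -1.0]
width: 39.7
```

Emit:
jog_arm:
  rows:
    - {"dx": 0,"dy": 0,"dz": 0.5,"ax": 0,"ay": 0,"az": 0,"fingers": 0.2}
    - {"dx": 0,"dy": 0,"dz": 0.5,"ax": 0,"ay": 0,"az": 0,"fingers": 0.2}
    - {"dx": 0,"dy": 0,"dz": 0,"ax": 0,"ay": 0,"az": 0,"fingers": 0.2}

```text
t: 9.67
ee_pos: [443.0, 150.7, 69.6]
eef_rot: [0.192, 3.136, 0.0]
force: [0.8, 0.6, -0.5]
width: 40.0
```

Emit:
jog_arm:
  rows:
    - {"dx": 0,"dy": 0,"dz": 0.5,"ax": 0,"ay": 0,"az": 0,"fingers": 0.2}
    - {"dx": 0,"dy": 0,"dz": 0,"ax": 0,"ay": 0,"az": 0,"fingers": 0.2}

```text
t: 9.83
ee_pos: [443.1, 150.7, 69.6]
eef_rot: [0.192, 3.136, 0.0]
force: [-2.6, -0.7, 8.4]
width: 39.9
```

Floor contact (+8 N at TCP 69.6 mm, as predicted). Release, then retreat.

Emit:
jog_arm:
  rows:
    - {"dx": 0,"dy": 0,"dz": -0.5,"ax": 0,"ay": 0,"az": 0,"fingers": 0.45}
    - {"dx": 0,"dy": 0,"dz": 0,"ax": 0,"ay": 0,"az": 0,"fingers": 0.6}
    - {"dx": 0,"dy": 0,"dz": 0,"ax": 0,"ay": 0,"az": 0,"fingers": 0.8}
    - {"dx": 0,"dy": 0,"dz": 0,"ax": 0,"ay": 0,"az": 0,"fingers": 0.9}
    - {"dx": 0,"dy": 0,"dz": 0,"ax": 0,"ay": 0,"az": 0,"fingers": 0.9}
    - {"dx": 0,"dy": 0,"dz": 0,"ax": 0,"ay": 0,"az": 0,"fingers": 0.9}
    - {"dx": 0,"dy": 0,"dz": 0,"ax": 0,"ay": 0,"az": 0,"fingers": 0.9}
    - {"dx": 0,"dy": 0,"dz": 0,"ax": 0,"ay": 0,"az": 0,"fingers": 0.9}

```text
t: 10.5
ee_pos: [442.9, 150.7, 69.5]
eef_rot: [-0.192, -3.136, 0.0]
force: [0.9, 1.3, -0.1]
width: 82.4
```

Emit:
jog_arm:
  rows:
    - {"dx": 0,"dy": 0,"dz": -5,"ax": 0,"ay": 0,"az": 0,"fingers": 0.9}
    - {"dx": 0,"dy": 0,"dz": -15,"ax": 0,"ay": 0,"az": 0,"fingers": 0.9}
    - {"dx": 0,"dy": 0,"dz": -22,"ax": 0,"ay": 0,"az": 0,"fingers": 0.9}
    - {"dx": 0,"dy": 0,"dz": -22,"ax": 0,"ay": 0,"az": 0,"fingers": 0.9}
    - {"dx": 0,"dy": 0,"dz": -22,"ax": 0,"ay": 0,"az": 0,"fingers": 0.9}
    - {"dx": 0,"dy": 0,"dz": -22,"ax": 0,"ay": 0,"az": 0,"fingers": 0.9}
    - {"dx": 0,"dy": 0,"dz": -22,"ax": 0,"ay": 0,"az": 0,"fingers": 0.9}
    - {"dx": 0,"dy": 0,"dz": -10,"ax": 0,"ay": 0,"az": 0,"fingers": 0.9}

```text
t: 11.17
ee_pos: [444.0, 151.0, 212.5]
eef_rot: [0.192, 3.132, 0.002]
force: [-0.4, 0.2, 0.7]
width: 82.8
```

Emit:
jog_arm:
  rows:
    - {"dx": 0,"dy": 10,"dz": 0,"ax": 0,"ay": 0,"az": 0,"fingers": 0.9}
    - {"dx": 0,"dy": 25,"dz": 0,"ax": 0,"ay": 0,"az": 0,"fingers": 0.9}
    - {"dx": 0,"dy": 25,"dz": 0,"ax": 0,"ay": 0,"az": 0,"fingers": 0.9}
    - {"dx": 0,"dy": 25,"dz": 0,"ax": 0,"ay": 0,"az": 0,"fingers": 0.9}
    - {"dx": 0,"dy": 25,"dz": 0,"ax": 0,"ay": 0,"az": 0,"fingers": 0.9}
    - {"dx": 0,"dy": 25,"dz": 0,"ax": 0,"ay": 0,"az": 0,"fingers": 0.9}
    - {"dx": 0,"dy": 25,"dz": 0,"ax": 0,"ay": 0,"az": 0,"fingers": 0.9}
    - {"dx": 0,"dy": 10,"dz": 0,"ax": 0,"ay": 0,"az": 0,"fingers": 0.9}

```text
t: 11.83
ee_pos: [463.3, 322.4, 207.9]
eef_rot: [-0.19, -3.135, 0.0]
force: [-0.3, -1.0, -0.2]
width: 82.9
```

```bash
python3 -c "
from h import *
o=grab(5)
print(bot.get_state()['ee_pos'],bot.get_state()['t'])
def face(P,x,y,z):
  m=(abs(P[...,0]-x)<35)&(abs(P[...,1]-y)<35)&(abs(P[...,2]-z)<7);q=P[m]
  if len(q)<20: return len(q)
  A=np.c_[q[:,:2]-q[:,:2].mean(0),np.ones(len(q))];c=np.linalg.lstsq(A,q[:,2],rcond=None)[0]
  return len(q),cv2.minAreaRect(q[:,:2].astype(np.float32)),'z',np.median(q[:,2]).round(1),'tilt',np.degrees(np.hypot(*c[:2])).round(1)
for c in o:
  P=pts(o[c])
  for n,a in dict(long=(442,150,118),med=(520,-81,80),short=(464,-267,60)).items(): print(c,n,face(P,*a))
"
```

```text
[463.09103977 320.68849177 208.08300175] 11.9333
top long (624, ((442.4612731933594, 151.28805541992188), (40.574851989746094, 40.00224304199219), 83.13348388671875), 'z', np.float64(118.6), 'tilt', np.float64(0.4))
top med (532, ((519.6827392578125, -80.68009948730469), (40.12786865234375, 40.57912063598633), 77.78450012207031), 'z', np.float64(80.4), 'tilt', np.float64(0.9))
top short (542, ((463.5268859863281, -267.2707214355469), (40.02320098876953, 41.33624267578125), 37.57605743408203), 'z', np.float64(60.4), 'tilt', np.float64(1.8))
side long (323, ((443.7138977050781, 150.0845489501953), (43.91244888305664, 39.696067810058594), 83.26470947265625), 'z', np.float64(116.3), 'tilt', np.float64(2.2))
side med (548, ((520.5785522460938, -82.61198425292969), (42.122100830078125, 40.00518798828125), 77.68217468261719), 'z', np.float64(78.2), 'tilt', np.float64(2.0))
side short (1083, ((464.1563720703125, -268.7787170410156), (41.639652252197266, 40.529945373535156), 36.981956481933594), 'z', np.float64(58.4), 'tilt', np.float64(1.2))
```

View pics/side_5.png

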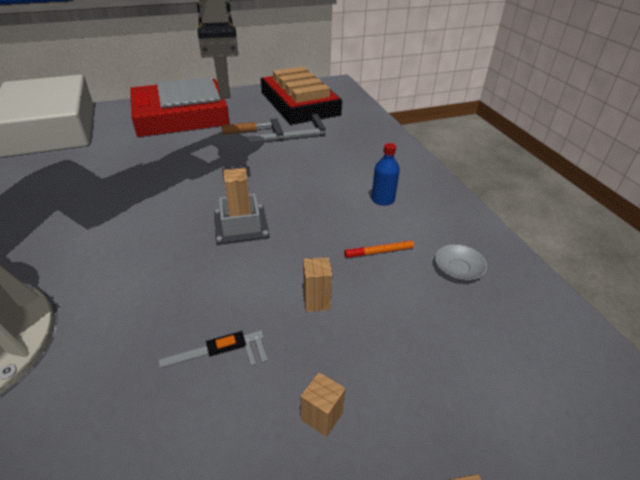

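View pics/top_5.png

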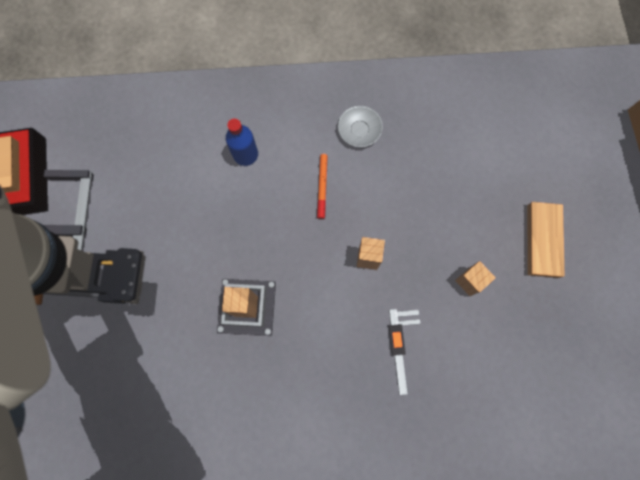

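Both pictures show the long block upright in the holder, at (237,195) in the side view and (238,300) in the top view. The medium and short blocks are where they started and the arm is clear of everything. Handing in.

```bash
python3 -c "
from bench import bot
print(bot.job_done())"
```

```text
the job is handed in; nothing more can be done
None
```

The longest sample is standing in the steel holder, fully down on the floor, and released. I handed the job in at about 12 s of the 38 s allowed. No verdict is reported.

I gripped it across the faces that kept the gripper clear of the medium sample and turned it square to the holder. I then lowered it until the floor pushed back with about 8 N, let go and moved the arm away.

Last checks, from both cameras:
- **Long sample:** its top is at 116–119 mm (118 mm expected when fully down). It is within about 1 mm of the holder's axis, and tilted 0.4° by the top camera and 2.2° by the side camera.
- **Medium and short samples:** they moved less than 0.5 mm and are still upright.
- **Disagreement:** the two cameras differ by about 2 mm in height and position, which is within the stated calibration. No check failed.

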